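# Complete the colour-pot carrier and hold it ready

### The job

One small colour pot has fallen over on the worktop; stand it upright, lid up, in the empty round opening of the steel carrier, fully down beside the other two pots, while the carrier stands on the worktop. Then swing up the carrier's folding handle, lift the carrier by it straight off the worktop to about 15 cm clear, and hold it level and still: finish while still holding it in the air by its handle, for a colleague to take over. Keep the other two pots in their openings, never tip the carrier, and do not knock the other things on the worktop about.

Things in the scene. Friction and masses are not known exactly. Their poses are not given: they have to be found in the camera images.
- pot_fallen_centre (a point): the fallen colour pot, lying on its side on the worktop: white round body 42 mm in diameter up to 41 mm from the foot, black screw lid 44 mm in diameter from 41 to 62 mm, 62 mm long in all, 40 to 80 g; the lid does not turn; the pot can roll. This point is the pot's centre, on its axis 31 mm from the foot; z points along the axis from foot to lid
- pot_mid_centre (a point): an identical pot, upright in the carrier's middle opening; its centre, z towards the lid. It is loose in its opening and stays there
- pot_end_centre (a point): an identical pot, upright in the carrier's end opening at its -y end; its centre, z towards the lid. It is loose in its opening and stays there
- carrier: loose stainless carrier, 0.6 kg empty, 84 (x) by 200 mm (y). Origin: centre of its underside; z up, y along its row of three openings. Floor 7 mm above the underside; above it a 3 mm plate (70 x 184 mm, top at 36 mm) with three 47 mm openings, 56 mm apart. End lugs at y = +-94 mm (70 mm wide at the plate, 25 at the top) rise to 93 mm and bear the handle's pivots on the line x = 0, z = 80 mm
- opening (a point): the empty opening, at the carrier's +y end: centre of the floor under it, (0, 56, 7) mm in the carrier's frame. A pot fully down has its foot here, its centre 31 mm above and its lid 12 to 33 mm above the plate, with 2.5 mm free all round its body; 12 mm lie between neighbouring lids, so fingers fit only at the x sides of a lid
- handle (a joint): swing of the U-shaped rod handle about the pivots, rad: 0 folded to the carrier's +x side (20 degrees below level, at its stop), 1.92 straight up, 2.13 far stop, 12 degrees beyond upright. It swings freely: let go below 1.9 it falls back, beyond upright it rests at the far stop. Held in the air by it, the carrier hangs from the pivots and levels itself about its y axis
- handle_grip (a point): centre of the handle's straight black grip, a tube 12 mm in diameter and 90 mm long that turns freely on the bar, parallel to the carrier's y, 85 mm from the pivot line; folded, it lies 80 mm to +x of the carrier's middle and 51 mm above its underside
- dipping_fork: dipping fork, 195 mm long, 19 mm high, wooden handle; bystander, leave alone
- marker: black-capped marker pen, 135 mm long, 16 mm thick; bystander, leave alone
- nozzle_0: conical piping nozzle, 34 mm wide, 38 mm high; bystander, leave alone
- nozzle_1: conical piping nozzle, 34 mm wide, 38 mm high; bystander, leave alone
- choc_spanner: small chocolate spanner, 102 x 28 x 10 mm, lying flat; bystander, leave alone
- choc_key: small chocolate key, 99 x 35 x 10 mm, lying flat; bystander, leave alone
- opening_mid (a point): centre of the floor under the middle opening, at (0, 0, 7) mm in the carrier's frame
- opening_far (a point): centre of the floor under the -y end opening, at (0, -56, 7) mm in the carrier's frame
Things that resemble listed ones, but are neither listed nor needed, are in the scene too. Leave any purple or turquoise look-alike of the part that bears pot_fallen_centre alone.

How it is judged:
On the way, in this order (a step that is already met when the one before it is completed fails the run):
1. the fallen pot stands upright, lid up, fully down in the empty opening beside the other two, and the carrier stands on the worktop (x of pot_fallen_centre in the frame of carrier between -0.007 and 0.007 m and y of pot_fallen_centre in the frame of carrier between 0.049 and 0.063 m and z of pot_fallen_centre in the frame of carrier between 0.034 and 0.042 m and angle between the z axis of each of pot_fallen_centre, pot_mid_centre, pot_end_centre and the z axis of carrier, either way round below 0.12 rad and x of pot_mid_centre in the frame of carrier between -0.007 and 0.007 m and y of pot_mid_centre in the frame of carrier between -0.007 and 0.007 m and z of pot_mid_centre in the frame of carrier between 0.034 and 0.042 m and x of pot_end_centre in the frame of carrier between -0.007 and 0.007 m and y of pot_end_centre in the frame of carrier between -0.063 and -0.049 m and z of pot_end_centre in the frame of carrier between 0.034 and 0.042 m and angle between pot_fallen_centre's own z axis and vertical below 0.35 rad and height (world z) of carrier below 0.006 m and angle between carrier's own z axis and vertical below 0.05 rad), for 0.2 s.
2. the carrier is lifted clear of the worktop with its handle up and all three pots in it (x of pot_fallen_centre in the frame of carrier between -0.007 and 0.007 m and y of pot_fallen_centre in the frame of carrier between 0.049 and 0.063 m and z of pot_fallen_centre in the frame of carrier between 0.034 and 0.042 m and angle between the z axis of each of pot_fallen_centre, pot_mid_centre, pot_end_centre and the z axis of carrier, either way round below 0.12 rad and x of pot_mid_centre in the frame of carrier between -0.007 and 0.007 m and y of pot_mid_centre in the frame of carrier between -0.007 and 0.007 m and z of pot_mid_centre in the frame of carrier between 0.034 and 0.042 m and x of pot_end_centre in the frame of carrier between -0.007 and 0.007 m and y of pot_end_centre in the frame of carrier between -0.063 and -0.049 m and z of pot_end_centre in the frame of carrier between 0.034 and 0.042 m and angle between pot_fallen_centre's own z axis and vertical below 0.35 rad and height (world z) of carrier above 0.06 m and value of joint handle above 1.4 rad), for 0.2 s.
At the end, for the whole second after the job is handed in: carrier held in the air by the fingers, handle up (over 1.4 rad): underside over 10 cm above the worktop and within 28 cm of its start, tilt under 0.12 rad, under 3 cm/s and 0.25 rad/s, all three pots lid up and fully down in their openings (7 mm sideways, 4 mm in height), nothing else touching it (x of pot_fallen_centre in the frame of carrier between -0.007 and 0.007 m and y of pot_fallen_centre in the frame of carrier between 0.049 and 0.063 m and z of pot_fallen_centre in the frame of carrier between 0.034 and 0.042 m and angle between the z axis of each of pot_fallen_centre, pot_mid_centre, pot_end_centre and the z axis of carrier, either way round below 0.12 rad and x of pot_mid_centre in the frame of carrier between -0.007 and 0.007 m and y of pot_mid_centre in the frame of carrier between -0.007 and 0.007 m and z of pot_mid_centre in the frame of carrier between 0.034 and 0.042 m and x of pot_end_centre in the frame of carrier between -0.007 and 0.007 m and y of pot_end_centre in the frame of carrier between -0.063 and -0.049 m and z of pot_end_centre in the frame of carrier between 0.034 and 0.042 m and angle between each of pot_fallen_centre, pot_mid_centre, pot_end_centre's own z axis and vertical below 0.35 rad and height (world z) of carrier above 0.1 m and distance of carrier from where it was at the start of the episode below 0.28 m and angle between carrier's own z axis and vertical below 0.12 rad and linear speed of carrier below 0.03 m/s and angular speed of carrier below 0.25 rad/s and value of joint handle above 1.4 rad and contact force between carrier and the fingers above 2 N and contact force between carrier and dipping_fork below 0.05 N and contact force between carrier and marker below 0.05 N and contact force between carrier and nozzle_0 below 0.05 N and contact force between carrier and nozzle_1 below 0.05 N and contact force between carrier and choc_spanner below 0.05 N and contact force between carrier and choc_key below 0.05 N); the arm keeps its last pose, push and grip.
It fails at once if the carrier is tipped by more than 0.35 rad (angle between carrier's own z axis and vertical above 0.35 rad).
It fails at once if one of the two standing pots leaves its opening (distance between pot_mid_centre and opening_mid above 0.05 m or distance between pot_end_centre and opening_far above 0.05 m).
It fails at once if a bystander is moved by more than 4 cm (distance of any of dipping_fork, marker, nozzle_0, nozzle_1, choc_spanner, choc_key from where it was at the start of the episode above 0.04 m).
It also fails if it takes over 72 s, if anything falls off the work surface, if the arm or the gripper's body presses on something with over 40 N, if the wrist force passes 120 N, or if a joint passes its speed limit or range.

### The arm

A 6-joint arm with a two-finger parallel gripper is mounted at the origin on a cart in front of the work surface, level with it; the furniture and walls round the work are solid. World frame = base frame: x ahead of the robot, y to its left, z up, the work surface at z = 0. Lengths are in m, angles in rad, forces in N, time in s.
With the tool pointing down it reaches from about 0.325 to 0.9 m from the base axis. Payload 6.1 kg.
Tool frame: the origin (TCP) lies on the centre line of the jaws, within the pads' length; the fingertips stand 19 mm ahead of it and the grasp point (between the pads) is the TCP; z points along the fingers, x is the direction in which the jaws open and shut, and the axes are right-handed (so a half turn about z gives the same grasp; the last joint's range is limited). The gripper opens to 85 mm and grips with 20 to 120 N. Pads are 22 mm wide; open, the fingers measure 114 mm over their backs; the gripper's body (76 mm by 85 mm) begins 54 mm behind the grasp point. The pads swing forward as they close: fully open they stand 13 mm farther back than shut.
Start: joints at [-1.253, 0.22, 1.526, -0, 1.395, -0.126], TCP at [0.268, -0.564, 0.25] pointing down, gripper open.
Joint ranges: [-2.98, 2.98], [-0.91, 2.08], [0.09, 2.57], [-1.24, 4.39], [0.2, 2.65], [-2.68, 2.68]. Speed limits (rad/s): [2.57, 2.57, 3.01, 3.14, 3.14, 3.14].

### API

Orientations are given as a unit quaternion [x, y, z, w].
In Python, from bench import r, imaging gives the robot as it stands.
- The arm moves only by the tool send_rows, never from a script. Its argument "targets" is a list of rows, each a list of 7 numbers: the opening, from 0 (shut) to 1 (fully open), then the shift along the tool's x, y, z in m, then the turn, a rotation vector about the tool's x, y, z in degrees. In form: [[grip, dx, dy, dz, wx, wy, wz], ...]. A call has 1 to 8 rows; each row is the pose to reach, as a shift and turn from the pose commanded when the call began, along the tool's axes at that moment; what a row does not reach only later rows make up. A row lasts 1/12 s, in which the tool goes at most 41.7 mm and 7.16 degrees, less where a joint would pass 70% of its speed; a pose out of reach is approached as far as the arm can. A call with a gripper value outside its range is refused whole. The fingers move at their own pace and stop on an object; the grip force is fixed at half the most. Time passes only in rows, so rows that repeat a pose let the fingers close. It gives the time, the measured TCP pose, the force and the opening at its end, in the units of the state.
- r.observe(): the state, without advancing time (a new reading comes with each control period).
- imaging.read_camera(name): name is "side" or "top"; returns (picture, depth): 384x512x3 uint8, red, green, blue; 384x512 float32, m along the optical axis (not along the pixel's ray), 0 where there is no reading.
- imaging.get_calibration(name): a dict with "intrinsics" (3x3 intrinsics, pixels), "extrinsics" (4x4, takes a point from camera to world coordinates). Camera axes: x right, y down, z forward; pixel columns grow to the right and rows downward; lengths in m; the calibration is good to about 2 mm. A picture is of the moment at which its call begins. get_calibration takes no time and is no camera call.
- r.job_done(): hands the job in, once; it reports no verdict.
The state is a dict: "time_s": time; "joints": joint angles; "joint_velocities": joint speeds; "effort": joint torques, N m; "position": TCP position; "orientation": TCP orientation; "ft_force": force on the tool from outside, world axes, zero at the start; "wrist_torque": the same for the moment, N m; "width": finger opening in m.
Only numpy, scipy, OpenCV 4.12 (cv2) and the standard library are available. Lean on these libraries where they do the work, as an engineer would, in place of code of your own. Each camera call takes 0.05 s, during which the arm holds its last target. There are 200 camera calls.

## Working session

There is one attempt and no reset: what is moved stays moved. The work goes in short steps, Python scripts to look and compute and a tool call to move; the robot and the scene stay as the last step left them, time stands still between calls to the robot, and variables do not carry over. Pictures are saved under pics/ and viewed, about 8 in all and at most 12, crops included, and the job is handed in when it is done.

Besides the shell and the picture viewer there is one more tool, called by a JSON object that holds its "fn" and its "kwargs", one argument or row to a line. send_rows: Moves the arm, as the interface text tells. Its arguments: {"type":"object","properties":{"targets":{"type":"array","items":{"type":"array","items":{"type":"number"}}}},"required":["targets"]}

```bash
mkdir -p pics; ls
python3 - <<'E'
from bench import r, imaging
import cv2,numpy as np
for n in("side","top"):
    p,d=imaging.read_camera(n); np.savez(f"/tmp/{n}.npz",p=p,d=d)
    c=imaging.get_calibration(n); print(n,c["intrinsics"].round(1).tolist(),c["extrinsics"].round(4).tolist())
    cv2.imwrite(f"pics/{n}0.png",cv2.resize(p[:,:,::-1],(800,600),interpolation=cv2.INTER_CUBIC))
print(r.observe())
E
```

```text
pics
side [[488.2, 0.0, 264.8], [0.0, 488.2, 192.4], [0.0, 0.0, 1.0]] [[-0.9957, -0.0402, 0.083, 0.4425], [-0.0899, 0.6248, -0.7756, 1.0704], [-0.0206, -0.7797, -0.6258, 0.8651], [0.0, 0.0, 0.0, 1.0]]
top [[429.9, 0.0, 253.3], [0.0, 429.9, 193.2], [0.0, 0.0, 1.0]] [[0.0741, -0.9723, 0.2216, 0.3401], [-0.9972, -0.0734, 0.0114, 0.0986], [0.0051, -0.2218, -0.9751, 1.0887], [0.0, 0.0, 0.0, 1.0]]
{'time_s': 0.1, 'joints': array([-1.25306379e+00,  2.21138045e-01,  1.52753533e+00,  1.97556610e-05,
        1.39472787e+00, -1.26090626e-01]), 'joint_velocities': array([ 0.00083835, -0.00165146, -0.00415087, -0.00039888,  0.00014002,
       -0.00031497]), 'effort': array([ 4.73940090e-04, -4.98244715e+01, -3.90546513e+01,  4.46022440e-06,
        5.69320342e-03,  1.19346291e-05]), 'position': array([ 0.26821086, -0.56393154,  0.24929389]), 'orientation': array([ 8.45396667e-01, -5.34138238e-01, -6.91490639e-04, -5.82824046e-04]), 'ft_force': array([-0.36659094, -0.17776214, -0.49761106]), 'wrist_torque': array([-0.01525827,  0.07005713, -0.02483933]), 'width': 0.08516796692607131}
```

View pics/top0.png

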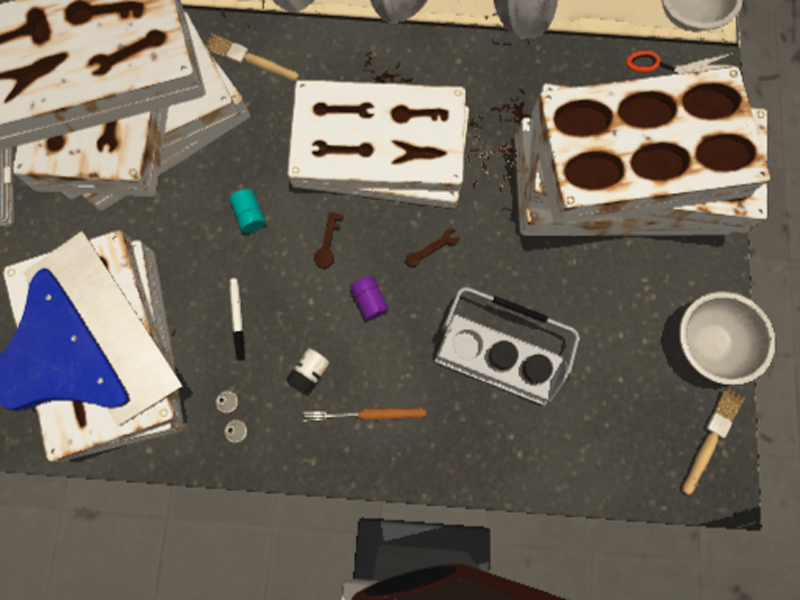

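View pics/side0.png

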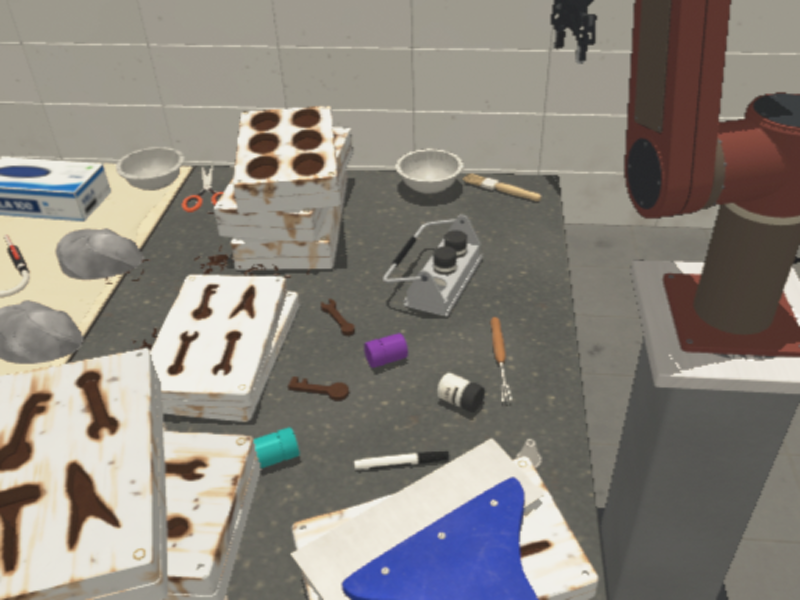

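Candidates for the fallen pot in the top view, in 800x600 pixels: white/black at (308,370), purple look-alike at (369,298) and turquoise look-alike at (247,211). By the description it is the white body with the black lid at (308,370). The carrier is at (505,345). Its empty opening is at (467,345), and the handle is folded to the far side (+x).

```bash
cat > h.py <<'E'
import numpy as np,cv2
from bench import r,imaging
def cloud(n,p=None,d=None):
    if p is None: p,d=imaging.read_camera(n)
    c=imaging.get_calibration(n);K=c["intrinsics"];T=c["extrinsics"]
    v,u=np.mgrid[:384,:512]
    P=np.stack([(u-K[0,2])/K[0,0]*d,(v-K[1,2])/K[1,1]*d,d],-1)@T[:3,:3].T+T[:3,3]
    P[d==0]=np.nan
    return p,P
def ray(n,uv,z):
    c=imaging.get_calibration(n);K=c["intrinsics"];T=c["extrinsics"]
    q=T[:3,:3]@np.array([(uv[0]-K[0,2])/K[0,0],(uv[1]-K[1,2])/K[1,1],1]);o=T[:3,3]
    return o+q*(z-o[2])/q[2]
def blobs(m,amin):
    n,l,s,c=cv2.connectedComponentsWithStats(m.astype(np.uint8)); return [(l==i,c[i],s[i,4]) for i in range(1,n) if s[i,4]>amin]
E
python3 - <<'E'
from h import *
for n in("top","side"):
    f=np.load(f"/tmp/{n}.npz");p,P=cloud(n,f['p'],f['d']);g=p.astype(int)
    mx=g.max(-1);sat=mx-g.min(-1)
    X,Y,Z=P[...,0],P[...,1],P[...,2]
    m=(Z>.012)&(X>.3)&(X<.62)
    for M,c,a in blobs(m,60): print(n,'blob',c.round(),a,np.nanmin(P[M],0).round(3),np.nanmax(P[M],0).round(3))
    for M,c,a in blobs((mx<45)&(Z>.01)&(X>.3)&(X<.62),20): print(n,'dark',c.round(1),a,np.nanmedian(P[M],0).round(3),np.nanmax(P[M][:,2]).round(3))
    for M,c,a in blobs((mx>120)&(sat<60)&(Z>.008)&(Z<.05)&(X>.3)&(X<.6),20): print(n,'white',c.round(1),a,np.nanmedian(P[M],0).round(3),np.nanmax(P[M][:,2]).round(3))
f=np.load("/tmp/top.npz")['p'];s=np.load("/tmp/side.npz")['p']
a=cv2.resize(f[205:275,165:235],(400,400),interpolation=2);b=cv2.resize(f[175:265,270:375],(467,400),interpolation=2)
cv2.imwrite("pics/crop.png",cv2.resize(np.hstack([a,b]),(800,369))[:,:,::-1])
E
```

```text
top blob [ 57. 224.] 12507 [0.3   0.411 0.012] [0.62  0.712 0.134]
top blob [236. 190.] 428 [0.55  0.124 0.014] [0.618 0.187 0.049]
top blob [151. 204.] 208 [0.473 0.351 0.012] [0.605 0.386 0.019]
top blob [326. 225.] 2457 [ 0.441 -0.177  0.012] [0.608 0.039 0.094]
top blob [470. 217.] 1737 [ 0.484 -0.485  0.012] [ 0.62  -0.335  0.063]
top blob [197. 237.] 442 [0.424 0.211 0.013] [0.495 0.274 0.047]
top blob [145. 257.] 77 [0.39  0.356 0.012] [0.415 0.381 0.039]
top blob [453. 286.] 458 [ 0.315 -0.438  0.012] [ 0.462 -0.354  0.023]
top blob [250. 265.] 272 [0.392 0.051 0.012] [0.416 0.158 0.023]
top blob [150. 276.] 82 [0.346 0.336 0.012] [0.37  0.359 0.039]
top dark [332.2 197.6] 162 [ 0.578 -0.084  0.055] 0.062
top dark [152.5 219.8] 90 [0.498 0.359 0.014] 0.019
top dark [316.4 231.6] 34 [ 0.489 -0.045  0.066] 0.073
top dark [337.6 238.6] 45 [ 0.475 -0.096  0.065] 0.071
top dark [192.1 244.4] 145 [0.44 0.25 0.04] 0.046
top white [101.5 198.6] 228 [0.539 0.49  0.031] 0.05
top white [150.5 195.8] 177 [0.557 0.373 0.014] 0.018
top white [443.8 206.7] 88 [ 0.589 -0.374  0.012] 0.034
to
[... 1134 characters left out ...]
9 [ 0.58  -0.076  0.056] 0.06
side dark [305.1 255.8] 32 [0.438 0.261 0.024] 0.037
side dark [277.  292.5] 47 [0.497 0.366 0.013] 0.017
side white [3.03e+02 3.00e-01] 47 [ 0.498 -1.666  0.011] 0.019
side white [277.2 105.2] 363 [ 0.555 -0.459  0.028] 0.05
side white [274.9 118.4] 125 [ 0.554 -0.353  0.036] 0.05
side white [312.9 117. ] 59 [ 0.427 -0.406  0.015] 0.019
side white [288.7 172.8] 405 [ 0.492 -0.046  0.036] 0.05
side white [296.4 181.3] 75 [ 0.469 -0.046  0.013] 0.019
side white [321.3 242.7] 38 [0.399 0.204 0.012] 0.014
side white [288.5 247.5] 247 [0.478 0.249 0.039] 0.048
side white [338.7 288.6] 120 [0.361 0.357 0.025] 0.04
side white [248.4 294.4] 219 [0.56  0.377 0.015] 0.02
```

View pics/crop.png

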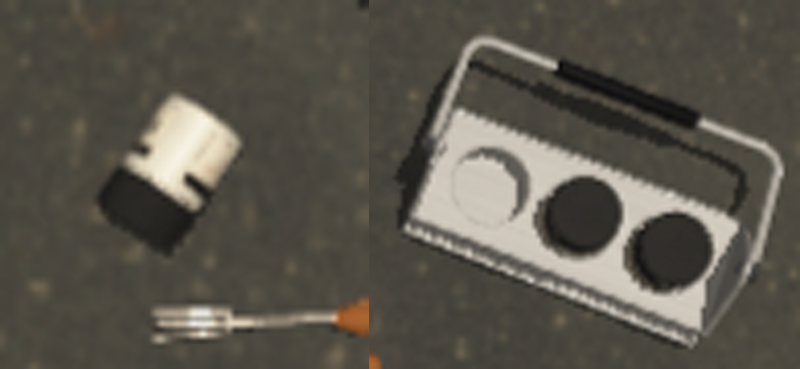

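The left crop confirms the white pot with the black lid; in the 800x600 top view its body is at (312,363) and its lid at (298,383). The right crop shows the empty opening at the carrier's upper left, with the handle folded away from the robot. Now I'll measure both.

```bash
cat >> h.py <<'E'
def carrier(P,show=True):
    X,Y,Z=P[...,0],P[...,1],P[...,2]
    b=(X>.4)&(X<.6)&(Y>-.2)&(Y<.06)
    q=P[b&(abs(Z-.036)<.004)][:,:2].astype(np.float32)
    return cv2.minAreaRect(q*1000)
E
python3 - <<'E'
from h import *
C=[]
for n in("top","side"):
    f=np.load(f"/tmp/{n}.npz");p,P=cloud(n,f['p'],f['d']);mx=p.astype(int).max(-1)
    X,Y,Z=P[...,0],P[...,1],P[...,2]
    print(n,'table z',np.nanmedian(Z[(X>.4)&(X<.5)&(Y>.1)&(Y<.2)]).round(4))
    M=(Z>.01)&(X>.42)&(X<.51)&(Y>.2)&(Y<.29); q=P[M]; k=mx[M]
    print('pot rect',cv2.minAreaRect((q[:,:2]*1000).astype(np.float32)))
    t=q[q[:,2]>.036]; m=t.mean(0);u=np.linalg.svd(t[:,:2]-m[:2])[2][0]; print('crest',m,u,np.degrees(np.arctan2(u[1],u[0])))
    C.append(np.c_[q,k])
    print('carrier',carrier(P))
    L=(abs(Z-.069)<.006)&(X>.42)&(X<.55)&(Y>-.15)&(Y<0)
    for MM,c,a in blobs(L,15): print('lid',a,P[MM].mean(0).round(4), cv2.minEnclosingCircle((P[MM][:,:2]*1000).astype(np.float32)))
    H=(mx<50)&(X>.55)&(X<.61)&(Y>-.16)&(Y<0)&(Z>.04)&(Z<.075)
    q=P[H];m=q.mean(0);u=np.linalg.svd(q[:,:2]-m[:2])[2][0];s=(q[:,:2]-m[:2])@u
    print('handle',m.round(4),u,s.min(),s.max(),'mid',m[:2]+u*(s.min()+s.max())/2)
# cylinder axis fit, combined
from scipy.optimize import least_squares
for q in (C[0],C[1],np.vstack(C)):
    def res(x):
        a=np.array([np.cos(x[2]),np.sin(x[2])]);d=(q[:,:2]-x[:2]);l=d@np.array([-a[1],a[0]])
        return np.hypot(l,q[:,2]-.0215)-.0213
    s=least_squares(res,[.46,.243,np.radians(150)],loss='soft_l1',f_scale=.002)
    a=np.array([np.cos(s.x[2]),np.sin(s.x[2])]);al=(q[:,:2]-s.x[:2])@a
    lo,hi=np.percentile(al,[1,99]);print('cyl',np.degrees(s.x[2]),'centre',s.x[:2]+a*(lo+hi)/2,'len',hi-lo,'rms',np.sqrt(np.mean(s.fun**2)),'dark at',np.median(al[q[:,3]<60])-(lo+hi)/2)
E
```

```text
top table z -0.0001
pot rect ((459.70611572265625, 241.81454467773438), (42.63816452026367, 62.72179412841797), 61.593833923339844)
crest [0.45817031 0.24230575 0.04062221] [-0.87763957  0.47932118] 151.35892358526004
carrier ((503.3006286621094, -61.080047607421875), (188.58163452148438, 72.44129180908203), 72.47398376464844)
lid 257 [ 0.5025 -0.0606  0.0686] ((502.921875, -60.674720764160156), 21.715085983276367)
lid 262 [ 0.4855 -0.1134  0.0686] ((485.4174499511719, -114.23275756835938), 21.95716094970703)
handle [ 0.5783 -0.084   0.0551] [0.30097141 0.95363316] -0.0431391500317302 0.04431441198909084 mid [ 0.57848009 -0.0834255 ]
side table z 0.0008
pot rect ((463.9235534667969, 246.09799194335938), (43.154361724853516, 63.907020568847656), 63.34299850463867)
crest [0.46345903 0.24857917 0.04131581] [-0.88966437  0.45661505] 152.83110259916057
carrier ((507.37725830078125, -58.913429260253906), (196.1736602783203, 72.35636138916016), 72.41923522949219)
lid 27 [ 0.4693 -0.1446  0.068 ] ((470.18316650390625, -145.5505828857422), 12.292919158935547)
lid 119 [ 0.4899 -0.1083  0.0685] ((491.8577880859375, -110.3948745727539), 23.779212951660156)
lid 126 [ 0.5065 -0.0549  0.0688] ((506.7270812988281, -60.58964157104492), 23.925811767578125)
handle [ 0.5803 -0.0807  0.0555] [0.30523702 0.95227641] -0.04243342875600905 0.03860952889975607 mid [ 0.57974971 -0.0825213 ]
cyl 151.25581687264284 centre [0.45970252 0.24235938] len 0.061429368121261346 rms 0.001940218273854363 dark at 0.020401781606100927
cyl 150.8083318960398 centre [0.46254433 0.24441128] len 0.06139720813825085 rms 0.0039047433232148 dark at 0.028743196622598027
cyl 151.29884869712987 centre [0.46133471 0.24351806] len 0.06135392057708078 rms 0.0032927611647849816 dark at 0.0245737106214039
```

```bash
cat >> h.py <<'E'
from scipy.spatial.transform import Rotation as Ro
def tool(xh,tilt_heading=None,below=90):
    """xh: jaw heading deg (horizontal); tool z at 'below' deg under horizontal, towards tilt_heading"""
    x=np.array([np.cos(np.radians(xh)),np.sin(np.radians(xh)),0]);b=np.radians(below)
    z=np.array([0,0,-1.])
    if tilt_heading is not None:
        t=np.radians(tilt_heading);z=np.array([np.cos(t)*np.cos(b),np.sin(t)*np.cos(b),-np.sin(b)])
    return Ro.from_matrix(np.c_[x,np.cross(z,x),z])
def step(p1,R1,p0=None,R0=None):
    if p0 is None: o=r.observe();p0=o['position'];R0=Ro.from_quat(o['orientation'])
    d=R0.inv().apply(np.array(p1)-p0);w=(R0.inv()*R1).as_rotvec(degrees=True)
    print('shift',d.round(4),'turn',w.round(1),'rows',max(np.linalg.norm(d)/.0417,np.linalg.norm(w)/7.16).round(1))
E
python3 - <<'E'
from h import *
W=[([.45,-.1,.30],tool(0)),([.38,.28,.20],tool(61.3,-28.7,60)),([.3722,.2928,.0866],tool(61.3,-28.7,38)),([.4413,.2550,.025],tool(61.3,-28.7,38))]
step(*W[0])
for a,b in zip(W,W[1:]): step(*b,*a)
E
```

```text
shift [-0.341  -0.3634 -0.05  ] turn [ -0.1   0.1 -64.6] rows 12.0
shift [-0.07 -0.38  0.1 ] turn [-27.1  16.  -59.8] rows 9.6
shift [ 0.0075 -0.0679  0.0917] turn [-22.  -0.   0.] rows 3.1
shift [ 0.  -0.   0.1] turn [0. 0. 0.] rows 2.4
```

{"fn": "send_rows", "kwargs": {
  "targets": [
    [0.75,-0.341,-0.363,-0.05,0,0,-64.6],
    [0.75,-0.341,-0.363,-0.05,0,0,-64.6],
    [0.75,-0.341,-0.363,-0.05,0,0,-64.6],
    [0.75,-0.341,-0.363,-0.05,0,0,-64.6],
    [0.75,-0.341,-0.363,-0.05,0,0,-64.6],
    [0.75,-0.341,-0.363,-0.05,0,0,-64.6],
    [0.75,-0.341,-0.363,-0.05,0,0,-64.6],
    [0.75,-0.341,-0.363,-0.05,0,0,-64.6]
  ]
}}

```text
time_s: 0.77
position: [0.3892, -0.2535, 0.2834]
orientation: [0.998, -0.061, -0.0, -0.0]
ft_force: [0.6, -0.5, 1.2]
width: 0.0635
```

Run:
```python
from h import *
o=r.observe();print(o['joints'].round(3),o['position'],o['width'],o['time_s'])
step([.38,.28,.20],tool(61.3,-28.7,60))
```

```text
[-0.747 -0.195  1.884  0.     1.453 -0.626] [ 0.38919874 -0.2535101   0.28343742] 0.06346935800994677 0.7667
shift [-0.0737 -0.5285  0.0836] turn [-26.4  17.8 -66.6] rows 13.0
```

{"fn": "send_rows", "kwargs": {
  "targets": [
    [0.75,-0.074,-0.528,0.084,-26.4,17.8,-66.6],
    [0.75,-0.074,-0.528,0.084,-26.4,17.8,-66.6],
    [0.75,-0.074,-0.528,0.084,-26.4,17.8,-66.6],
    [0.75,-0.074,-0.528,0.084,-26.4,17.8,-66.6],
    [0.75,-0.074,-0.528,0.084,-26.4,17.8,-66.6],
    [0.75,-0.074,-0.528,0.084,-26.4,17.8,-66.6],
    [0.75,-0.074,-0.528,0.084,-26.4,17.8,-66.6],
    [0.75,-0.074,-0.528,0.084,-26.4,17.8,-66.6]
  ]
}}

```text
time_s: 1.43
position: [0.3846, 0.075, 0.232]
orientation: [0.902, 0.377, 0.106, 0.179]
ft_force: [1.6, -0.3, 0.2]
width: 0.0639
```

Run:
```python
from h import *
o=r.observe();print(o['joints'].round(3),o['position'],o['width'],o['time_s'])
step([.38,.28,.20],tool(61.3,-28.7,60))
```

```text
[ 0.245 -0.572  2.3   -0.351  1.161 -0.447] [0.38460593 0.07497311 0.23202776] 0.06389247025972361 1.4333
shift [ 0.1424 -0.1494 -0.0221] turn [ -5.7   4.  -15. ] rows 5.0
```

{"fn": "send_rows", "kwargs": {
  "targets": [
    [0.75,0.142,-0.149,-0.022,-5.7,4,-15],
    [0.75,0.142,-0.149,-0.022,-5.7,4,-15],
    [0.75,0.142,-0.149,-0.022,-5.7,4,-15],
    [0.75,0.142,-0.149,-0.022,-5.7,4,-15],
    [0.75,0.142,-0.149,-0.022,-5.7,4,-15],
    [0.75,0.142,-0.149,-0.022,-5.7,4,-15]
  ]
}}

```text
time_s: 1.93
position: [0.3799, 0.2827, 0.1965]
orientation: [0.831, 0.493, 0.128, 0.221]
ft_force: [-0.2, -0.5, -1.2]
width: 0.0639
```

Run:
```python
from h import *
o=r.observe();print(o['joints'].round(3),o['position'],o['width'],o['time_s'])
step([.3722,.2928,.0866],tool(61.3,-28.7,38))
```

```text
[ 0.791 -0.159  2.1   -0.558  1.117 -0.052] [0.37994118 0.28270311 0.19652074] 0.06392672341353033 1.9333
shift [ 0.0056 -0.0644  0.0898] turn [-22.4   0.2   0.2] rows 3.1
```

{"fn": "send_rows", "kwargs": {
  "targets": [
    [0.75,0.0056,-0.0644,0.0898,-22.4,0,0],
    [0.75,0.0056,-0.0644,0.0898,-22.4,0,0],
    [0.75,0.0056,-0.0644,0.0898,-22.4,0,0],
    [0.75,0.0056,-0.0644,0.0898,-22.4,0,0],
    [0.75,0.0056,-0.0644,0.0898,-22.4,0,0],
    [0.75,0.0056,-0.0644,0.0898,-22.4,0,0]
  ]
}}

```text
time_s: 2.43
position: [0.3723, 0.286, 0.0867]
orientation: [0.773, 0.459, 0.218, 0.381]
ft_force: [0.5, 1.4, 0.4]
width: 0.0643
```

Run:
```python
from h import *
o=r.observe();print(o['joints'].round(3),o['position'],o['width'],o['time_s'])
step([.4413,.2550,.025],tool(61.3,-28.7,38))
pics=[]
for n in("top","side"):
    p,P=cloud(n);np.savez(f"/tmp/{n}.npz",p=p,P=P)
    pics.append(cv2.resize(p[180:300,120:240] if n=="top" else p[190:310,240:360],(400,400),interpolation=2))
cv2.imwrite("pics/pre.png",np.hstack(pics)[:,:,::-1])
```

```text
[ 1.025  0.22   2.16  -1.095  1.09   0.665] [0.372257   0.28601828 0.0866857 ] 0.06430083131120709 2.4333
shift [ 0.007  -0.0022  0.0974] turn [0.1 0.6 0.4] rows 2.3
```

View pics/pre.png

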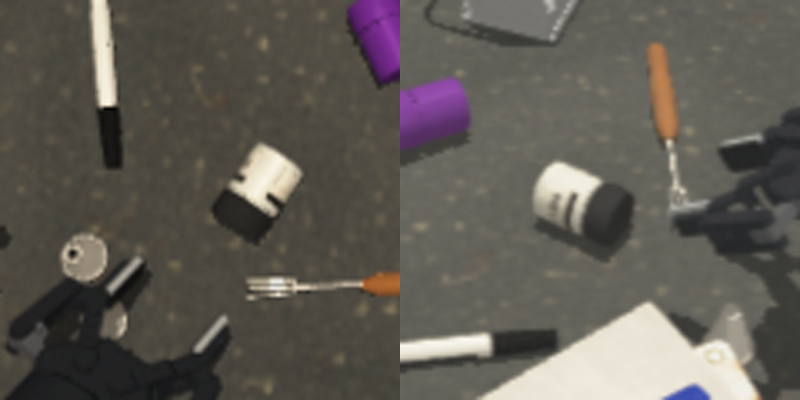

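The pot lies ahead of the open jaws in both views. The fork tips are about 1 cm outside the right finger's path. I'll advance.

{"fn": "send_rows", "kwargs": {
  "targets": [
    [0.7,0.007,-0.002,0.0,0,0.6,0.4],
    [0.7,0.007,-0.002,0.03,0,0.6,0.4],
    [0.7,0.007,-0.002,0.06,0,0.6,0.4],
    [0.7,0.007,-0.002,0.08,0,0.6,0.4],
    [0.7,0.007,-0.002,0.09,0,0.6,0.4],
    [0.7,0.007,-0.002,0.097,0,0.6,0.4],
    [0.7,0.007,-0.002,0.097,0,0.6,0.4],
    [0.7,0.007,-0.002,0.097,0,0.6,0.4]
  ]
}}

```text
time_s: 3.2
position: [0.441, 0.2649, 0.0376]
orientation: [0.778, 0.453, 0.222, 0.374]
ft_force: [0.5, 0.1, 0.2]
width: 0.0597
```

Run:
```python
from h import *
o=r.observe();print(o['joints'].round(3),o['position'],o['width'],o['time_s'],o['ft_force'])
step([.4413,.2550,.025],tool(61.3,-28.7,38))
pics=[]
for n in("top","side"):
    p,P=cloud(n);np.savez(f"/tmp/{n}.npz",p=p,P=P)
    pics.append(cv2.resize(p[190:290,140:240] if n=="top" else p[200:300,250:350],(400,400),interpolation=2))
cv2.imwrite("pics/at.png",np.hstack(pics)[:,:,::-1])
```

```text
[ 0.864  0.355  2.123 -1.242  0.946  0.739] [0.44097725 0.26488351 0.03757495] 0.059728708088293156 3.2 [0.47404111 0.10761021 0.23900729]
shift [-0.0085 -0.0066  0.0118] turn [-0.5  0.3 -0.8] rows 0.4
```

View pics/at.png

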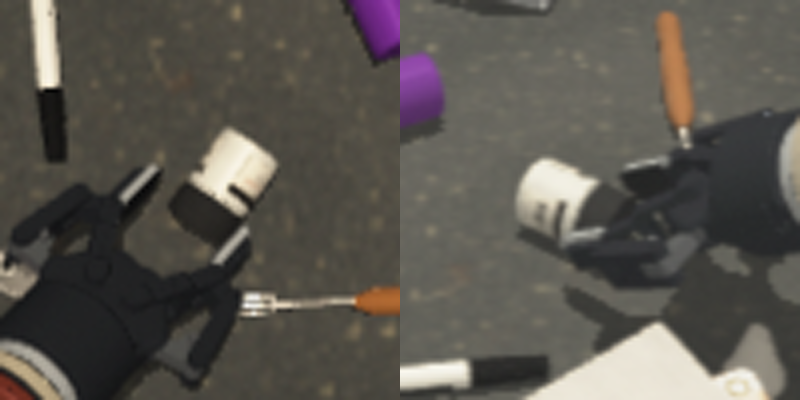

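The forearm roll has reached its limit (-1.24), so 38 deg below level can't be reached. I'll pick at 46 deg instead, stand the pot upright on the table, and regrasp it from above.

Run:
```python
from h import *
R=tool(61.3,-28.7,46);z=R.as_matrix()[:,2];p=np.array([.4431,.2541,.025])
step(p-z*.05,R);step(p,R,p-z*.05,R)
```

```text
shift [-0.0081  0.0022 -0.0361] turn [ 7.5  0.3 -0.7] rows 1.1
shift [0.   0.   0.05] turn [0. 0. 0.] rows 1.2
```

{"fn": "send_rows", "kwargs": {
  "targets": [
    [0.7,0,0,-0.036,0,0,0],
    [0.7,-0.0081,0.0022,-0.0361,7.5,0.3,-0.7],
    [0.7,-0.0081,0.0022,-0.0361,7.5,0.3,-0.7],
    [0.7,-0.0081,0.0022,-0.0361,7.5,0.3,-0.7],
    [0.7,-0.0081,0.0022,-0.0361,7.5,0.3,-0.7]
  ]
}}

```text
time_s: 3.72
position: [0.4129, 0.2692, 0.0601]
orientation: [0.798, 0.471, 0.19, 0.324]
ft_force: [0.4, -0.6, -0.1]
width: 0.0595
```

Run:
```python
from h import *
o=r.observe();print(o['joints'].round(3),o['position'],o['width'],o['time_s'])
R=tool(61.3,-28.7,46);z=R.as_matrix()[:,2];p=np.array([.4431,.2541,.025])
step(p-z*.05,R);step(p,R)
```

```text
[ 0.857  0.203  2.164 -1.041  0.91   0.52 ] [0.4129071  0.26921521 0.06010905] 0.05949622961660039 3.7167
shift [ 0.0012 -0.0001 -0.0013] turn [ 0.1  0.2 -0.1] rows 0.0
shift [ 0.0014 -0.0002  0.0487] turn [ 0.1  0.2 -0.1] rows 1.2
```

{"fn": "send_rows", "kwargs": {
  "targets": [
    [0.7,0.001,0,0.025,0,0,0],
    [0.7,0.001,0,0.04,0,0,0],
    [0.7,0.001,0,0.0487,0,0,0],
    [0.7,0.001,0,0.0487,0,0,0],
    [0.7,0.001,0,0.0487,0,0,0],
    [0.7,0.001,0,0.0487,0,0,0]
  ]
}}

```text
time_s: 4.22
position: [0.4425, 0.254, 0.0245]
orientation: [0.798, 0.473, 0.189, 0.323]
ft_force: [0.4, 0.1, 0.5]
width: 0.0596
```

Run:
```python
from h import *
o=r.observe();print(o['joints'].round(3),o['position'],o['width'],o['time_s'],o['ft_force'])
pics=[]
for n in("top","side"):
    p,P=cloud(n)
    pics.append(cv2.resize(p[190:290,140:240] if n=="top" else p[200:300,250:350],(400,400),interpolation=2))
cv2.imwrite("pics/at2.png",np.hstack(pics)[:,:,::-1])
```

```text
[ 0.782  0.297  2.148 -1.132  0.828  0.575] [0.44245187 0.25396527 0.02448651] 0.059633628126018 4.2167 [0.4157169  0.1385754  0.48259472]
```

View pics/at2.png

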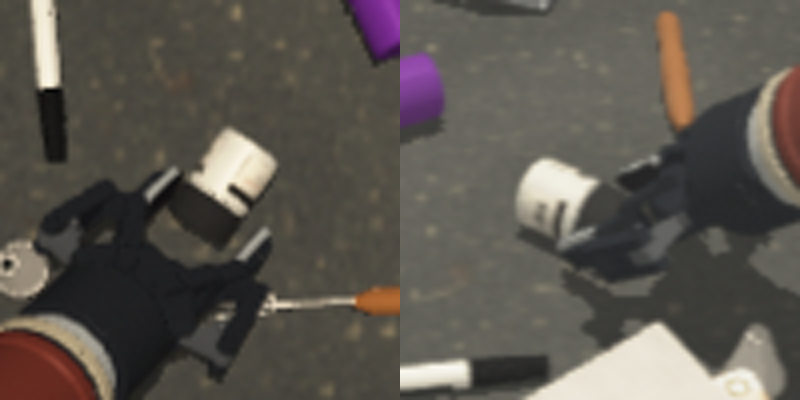

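The lid is between the fingertips, a little closer to the left finger. I'll centre the jaws by 2 mm and close.

{"fn": "send_rows", "kwargs": {
  "targets": [
    [0.7,0.002,0,0.001,0,0,0],
    [0.5,0.002,0,0.001,0,0,0],
    [0.3,0.002,0,0.001,0,0,0],
    [0.2,0.002,0,0.001,0,0,0],
    [0.2,0.002,0,0.001,0,0,0],
    [0.2,0.002,0,0.001,0,0,0],
    [0.2,0.002,0,0.001,0,0,0],
    [0.2,0.002,0,0.001,0,0,0]
  ]
}}

```text
time_s: 4.98
position: [0.4444, 0.2563, 0.0246]
orientation: [0.798, 0.473, 0.19, 0.323]
ft_force: [-4.0, 2.4, 6.0]
width: 0.0425
```

Run:
```python
from h import *
o=r.observe();p=o['position'];R=Ro.from_quat(o['orientation']);print(p,o['width'],o['ft_force'])
step(p+[.02,-.03,.11],tool(61.3,-28.7,46))
step([.48,.16,.16],tool(20,-70,90),p+[.02,-.03,.11],tool(61.3,-28.7,46))
step([.48,.155,.11],tool(-15,75,44),[.48,.16,.16],tool(20,-70,90))
```

```text
[0.44444548 0.25632435 0.02461313] 0.042536913359087936 [-3.96688357  2.44218815  5.98396597]
shift [-0.0169  0.0994 -0.0569] turn [0.  0.1 0.1] rows 2.8
shift [-0.0507  0.0504  0.0133] turn [ 42.  -15.8  39.2] rows 8.3
shift [-0.0017  0.0047  0.05  ] turn [44.5 14.  33.1] rows 8.0
```

{"fn": "send_rows", "kwargs": {
  "targets": [
    [0.2,-0.004,0.025,-0.014,0,0,0],
    [0.2,-0.017,0.1,-0.057,0,0,0],
    [0.2,-0.017,0.1,-0.057,0,0,0],
    [0.2,-0.017,0.1,-0.057,0,0,0],
    [0.2,-0.017,0.1,-0.057,0,0,0]
  ]
}}

```text
time_s: 5.4
position: [0.4663, 0.2262, 0.1379]
orientation: [0.798, 0.471, 0.193, 0.322]
ft_force: [-0.0, -0.0, -0.8]
width: 0.0422
```

Run:
```python
from h import *
o=r.observe();print(o['position'],o['width'],o['ft_force'])
step([.48,.16,.16],tool(20,-70,90))
```

```text
[0.46626262 0.22616344 0.13790931] 0.04215205484819272 [-0.022414   -0.01244889 -0.75825151]
shift [-0.0513  0.0471  0.0146] turn [ 42.1 -16.   39. ] rows 8.3
```

{"fn": "send_rows", "kwargs": {
  "targets": [
    [0.2,-0.051,0.047,0.015,42.1,-16,39],
    [0.2,-0.051,0.047,0.015,42.1,-16,39],
    [0.2,-0.051,0.047,0.015,42.1,-16,39],
    [0.2,-0.051,0.047,0.015,42.1,-16,39],
    [0.2,-0.051,0.047,0.015,42.1,-16,39],
    [0.2,-0.051,0.047,0.015,42.1,-16,39],
    [0.2,-0.051,0.047,0.015,42.1,-16,39],
    [0.2,-0.051,0.047,0.015,42.1,-16,39]
  ]
}}

```text
time_s: 6.07
position: [0.4779, 0.1599, 0.1547]
orientation: [0.983, 0.185, 0.002, 0.012]
ft_force: [-0.5, -0.5, -1.4]
width: 0.0426
```

Run:
```python
from h import *
o=r.observe();print(o['position'],o['width'],o['ft_force'],o['joints'].round(2))
step([.48,.155,.13],tool(-15,75,44))
```

```text
[0.47792755 0.15988526 0.15474571] 0.04256407490689214 [-0.47372901 -0.52295098 -1.35998335] [ 0.18  0.02  1.93 -0.03  1.18 -0.18]
shift [0.0002 0.0047 0.0249] turn [45.8 14.2 34.6] rows 8.3
```

{"fn": "send_rows", "kwargs": {
  "targets": [
    [0.2,0,0.005,0.025,45.8,14.2,34.6],
    [0.2,0,0.005,0.025,45.8,14.2,34.6],
    [0.2,0,0.005,0.025,45.8,14.2,34.6],
    [0.2,0,0.005,0.025,45.8,14.2,34.6],
    [0.2,0,0.005,0.025,45.8,14.2,34.6],
    [0.2,0,0.005,0.025,45.8,14.2,34.6],
    [0.2,0,0.005,0.025,45.8,14.2,34.6],
    [0.2,0,0.005,0.025,45.8,14.2,34.6]
  ]
}}

```text
time_s: 6.73
position: [0.4803, 0.1541, 0.1302]
orientation: [0.918, -0.111, 0.051, -0.377]
ft_force: [-1.5, -0.5, -1.2]
width: 0.0422
```

Run:
```python
from h import *
o=r.observe();print(o['position'],o['width'],o['ft_force'],o['joints'].round(2))
step([.48,.155,.13],tool(-15,75,44))
p,P=cloud("side")
cv2.imwrite("pics/up.png",cv2.resize(p[130:280,200:400],(800,600),interpolation=2)[:,:,::-1])
```

```text
[0.48030979 0.15414793 0.13017693] 0.04218199092205464 [-1.46961837 -0.52265158 -1.17822475] [-0.33  0.03  2.18  0.86  1.18 -0.54]
shift [-0.0005 -0.0004  0.0007] turn [1.3 0.3 1.1] rows 0.2
```

View pics/up.png

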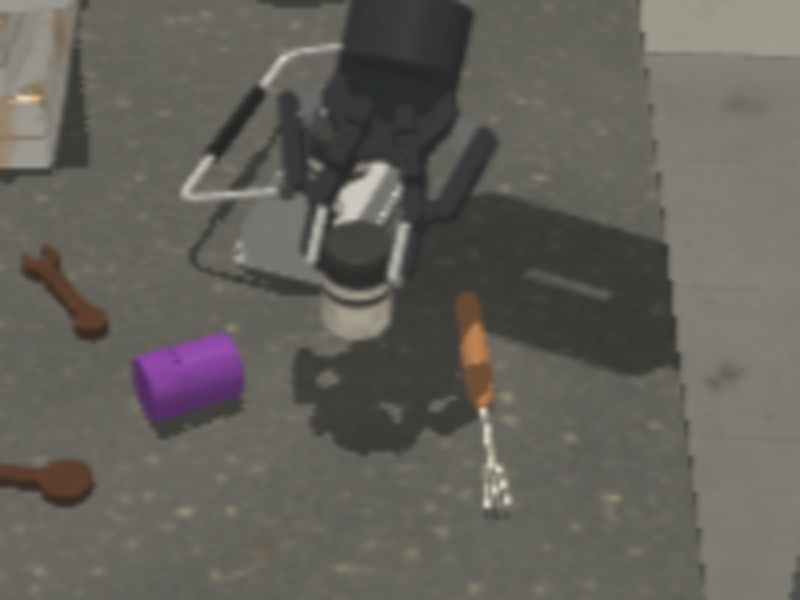

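The pot hangs upright with the lid up (about (355,280) in this crop). Next I lower it onto the table.

Run:
```python
from h import *
o=r.observe();p=o['position'];R=Ro.from_quat(o['orientation'])
for z in (.068,.056,.05): step([.48,.154,z],tool(-15,75,44))
print(R.inv().apply([0,0,-1]))
f=cloud("side")[1];X,Y,Z=f[...,0],f[...,1],f[...,2]
M=(Z>.02)&(abs(X-.48)<.03)&(Y>.145)&(Y<.21);q=f[M];print(np.nanpercentile(q[:,2],[1,50,99]))
```

```text
shift [0.0019 0.0419 0.0425] turn [1.  0.4 0.6] rows 1.4
shift [0.0018 0.0504 0.051 ] turn [1.  0.4 0.6] rows 1.7
shift [0.0018 0.0546 0.0552] turn [1.  0.4 0.6] rows 1.9
[-0.00260086  0.70688663  0.70732208]
[0.07736204 0.12748944 0.15707783]
```

{"fn": "send_rows", "kwargs": {
  "targets": [
    [0.2,0.001,0.025,0.025,1,0.4,0.6],
    [0.2,0.001,0.042,0.0425,1,0.4,0.6],
    [0.2,0.001,0.049,0.0495,1,0.4,0.6],
    [0.2,0.001,0.051,0.0515,1,0.4,0.6],
    [0.2,0.001,0.052,0.0525,1,0.4,0.6],
    [0.2,0.001,0.053,0.0535,1,0.4,0.6]
  ]
}}

```text
time_s: 7.33
position: [0.4836, 0.1538, 0.0571]
orientation: [0.915, -0.113, 0.054, -0.383]
ft_force: [-0.1, 0.7, 0.8]
width: 0.0421
```

Run:
```python
from h import *
o=r.observe();print(o['position'],o['ft_force'])
f=cloud("side")[1];X,Y,Z=f[...,0],f[...,1],f[...,2]
p=o['position']
M=(abs(X-.48)<.018)&(Y>.16)&(Y<.2)&(Z>.003);q=f[M];print(np.nanpercentile(q[:,2],[1,5,50,99]))
for lo,hi in((.005,.015),(.015,.025),(.025,.035)):
    b=q[(q[:,2]>lo)&(q[:,2]<hi)];print(lo,b[:,:2].mean(0),np.percentile(b[:,1],95),len(b))
```

```text
[0.48359243 0.15375691 0.05707903] [-0.05811234  0.73480885  0.84558605]
[0.0039683  0.00851375 0.04552933 0.0692326 ]
0.005 [0.48240295 0.17596733] 0.18094880141889635 30
0.015 [0.48342292 0.17545816] 0.18047259832587995 35
0.025 [0.48210233 0.17470395] 0.17876487672393968 40
```

{"fn": "send_rows", "kwargs": {
  "targets": [
    [0.2,0,0.001,0.001,0,0,0],
    [0.2,0,0.002,0.002,0,0,0],
    [0.2,0,0.002,0.002,0,0,0]
  ]
}}

```text
time_s: 7.63
position: [0.4834, 0.1534, 0.054]
orientation: [0.915, -0.113, 0.055, -0.383]
ft_force: [0.1, 0.8, -1.2]
width: 0.0425
```

{"fn": "send_rows", "kwargs": {
  "targets": [
    [0.2,0,0.001,0.001,0,0,0],
    [0.2,0,0.0015,0.0015,0,0,0],
    [0.2,0,0.0015,0.0015,0,0,0]
  ]
}}

```text
time_s: 7.88
position: [0.4838, 0.154, 0.0535]
orientation: [0.915, -0.113, 0.054, -0.385]
ft_force: [-3.9, -1.9, 14.3]
width: 0.042
```

{"fn": "send_rows", "kwargs": {
  "targets": [
    [0.35,0,-0.0007,-0.0007,0,0,0],
    [0.55,0,-0.0007,-0.0007,0,0,0],
    [0.7,0,-0.0007,-0.0007,0,0,0],
    [0.7,0,-0.0007,-0.0007,0,0,0],
    [0.7,0,-0.0007,-0.0007,0,0,0],
    [0.7,0,-0.0007,-0.03,0,0,0],
    [0.7,0,-0.0007,-0.07,0,0,0],
    [0.7,0,-0.0007,-0.1,0,0,0]
  ]
}}

```text
time_s: 8.55
position: [0.4638, 0.0843, 0.1228]
orientation: [0.915, -0.113, 0.053, -0.383]
ft_force: [1.3, -0.6, -0.1]
width: 0.0593
```

Run:
```python
from h import *
o=r.observe();print(o['position'],o['ft_force'],o['width'],o['joints'].round(2))
for n in("top","side"):
    p,P=cloud(n);X,Y,Z=P[...,0],P[...,1],P[...,2]
    b=(abs(X-.482)<.04)&(abs(Y-.154)<.045)
    for zz in(.062,):
        q=P[b&(abs(Z-zz)<.003)];print(n,len(q),q.mean(0),cv2.minEnclosingCircle((q[:,:2]*1000).astype(np.float32)))
    cv2.imwrite(f"pics/stand{n}.png",p[:,:,::-1])
step([.49,.12,.16],tool(-17.5))
```

```text
[0.46379661 0.08434682 0.12280003] [ 1.25300429 -0.58217921 -0.05915412] 0.05929716128771139 [-0.5   0.05  2.18  0.81  1.27 -0.66]
top 228 [0.48322532 0.15579356 0.06192255] ((483.1124572753906, 155.57647705078125), 21.661087036132812)
side 152 [0.48714272 0.15913971 0.06224186] ((486.94775390625, 157.99346923828125), 22.143686294555664)
shift [ 0.0133 -0.0547  0.006 ] turn [-45.4   0.1   3.2] rows 6.4
```

The pot stands upright: lid top at 62 mm, with the lid circle fitting a radius of 21.7 mm. I'll measure the opening from the unobstructed frame, then regrasp from above.

Run:
```python
from h import *
yc=np.array([.3015,.9535])
for n in("top","side"):
    P=np.load(f"/tmp/{n}.npz")['P'];Z=P[...,2]
    c=imaging.get_calibration(n)
    G=np.array([[ray(n,(u,v),.036) for u in range(512)] for v in range(150,270)]);Zs=Z[150:270]
    d=np.hypot(G[...,0]-.522,G[...,1]+.007)
    m=(d<.032)&(Zs<.031)
    for M,cc,a in blobs(m,30):
        q=(G[M][:,:2]*1000).astype(np.float32);print(n,'hole',a,a and cv2.minEnclosingCircle(q),q.mean(0))
    print(carrier(P))
step([.4848,.157,.14],tool(-17.5))
```

```text
Traceback (most recent call last):
  File "h.py", line 11, in ray
    c=imaging.get_calibration(n);K=c["intrinsics"];T=c["extrinsics"]
ValueError: time passes only in moves, steps and waits
```

```bash
cat >> h.py <<'E'
def grid(n,z):
    c=imaging.get_calibration(n);K=c["intrinsics"];T=c["extrinsics"];v,u=np.mgrid[:384,:512]
    q=np.stack([(u-K[0,2])/K[0,0],(v-K[1,2])/K[1,1],np.ones(u.shape)],-1)@T[:3,:3].T;o=T[:3,3]
    return o+q*((z-o[2])/q[...,2:])
E
python3 - <<'E'
from h import *
for n in("top","side"):
    P=np.load(f"/tmp/{n}.npz")['P'];Z=P[...,2];G=grid(n,.036)
    d=np.hypot(G[...,0]-.522,G[...,1]+.007)
    for M,cc,a in blobs((d<.032)&(Z<.031),30):
        q=(G[M][:,:2]*1000).astype(np.float32);print(n,'hole',a,cv2.minEnclosingCircle(q),q.mean(0))
    print(carrier(P))
step([.4848,.157,.14],tool(-17.5))
E
```

```text
top hole 273 ((518.9532470703125, -7.642910003662109), 23.86758804321289) [519.39386    -7.4827027]
((503.1996765136719, -60.142539978027344), (188.26705932617188, 72.79004669189453), 72.21123504638672)
side hole 40 ((514.6682739257812, -8.556771278381348), 18.10589027404785) [511.4527    -9.464205]
((506.8451232910156, -59.307098388671875), (195.0364990234375, 72.13496398925781), 71.9486312866211)
shift [-0.0014 -0.0649  0.0444] turn [-45.4   0.1   3.2] rows 6.4
```

{"fn": "send_rows", "kwargs": {
  "targets": [
    [0.75,-0.001,-0.065,0.02,-10,0,0],
    [0.75,-0.001,-0.065,0.02,-20,0,1],
    [0.75,-0.001,-0.065,0.044,-45.4,0,3.2],
    [0.75,-0.001,-0.065,0.044,-45.4,0,3.2],
    [0.75,-0.001,-0.065,0.044,-45.4,0,3.2],
    [0.75,-0.001,-0.065,0.044,-45.4,0,3.2],
    [0.75,-0.001,-0.065,0.044,-45.4,0,3.2],
    [0.75,-0.001,-0.065,0.044,-45.4,0,3.2]
  ]
}}

```text
time_s: 9.32
position: [0.4825, 0.1629, 0.1371]
orientation: [0.989, -0.148, -0.004, -0.0]
ft_force: [0.9, -0.5, 0.0]
width: 0.064
```

Run:
```python
from h import *
o=r.observe();print(o['position'],o['ft_force'],o['width'],o['joints'].round(2))
p,P=cloud("side");X,Y,Z=P[...,0],P[...,1],P[...,2]
q=P[(abs(X-.485)<.03)&(abs(Y-.157)<.03)&(abs(Z-.062)<.003)];print(q.mean(0),len(q))
step([.4848,.157,.053],tool(-17.5))
```

```text
[0.4825334  0.16291784 0.13705549] [ 0.89736572 -0.46293692  0.03109251] 0.06404439280711052 [0.17 0.06 1.92 0.   1.16 0.46]
[0.48717986 0.15938413 0.06217039] 152
shift [0.0052 0.0045 0.0834] turn [-0.1  0.6  0.5] rows 2.0
```

{"fn": "send_rows", "kwargs": {
  "targets": [
    [0.75,0.005,0.0045,0.01,0,0.5,0.5],
    [0.75,0.005,0.0045,0.035,0,0.5,0.5],
    [0.75,0.005,0.0045,0.06,0,0.5,0.5],
    [0.75,0.005,0.0045,0.075,0,0.5,0.5],
    [0.75,0.005,0.0045,0.083,0,0.5,0.5],
    [0.75,0.005,0.0045,0.083,0,0.5,0.5],
    [0.75,0.005,0.0045,0.083,0,0.5,0.5]
  ]
}}

```text
time_s: 9.95
position: [0.4849, 0.154, 0.0541]
orientation: [0.988, -0.155, -0.001, -0.001]
ft_force: [1.4, -0.7, -0.5]
width: 0.0642
```

Run:
```python
from h import *
o=r.observe();print(o['position'],o['ft_force'],o['width'])
step([.4848,.157,.053],tool(-17.5))
```

```text
[0.48493282 0.15399535 0.05411508] [ 1.39196621 -0.66071086 -0.53950145] 0.06416080704538575
shift [-0.001  -0.0028  0.0011] turn [-0.1  0.1 -0.3] rows 0.1
```

{"fn": "send_rows", "kwargs": {
  "targets": [
    [0.75,-0.001,-0.003,0.001,0,0,-0.3],
    [0.55,-0.001,-0.003,0.001,0,0,-0.3],
    [0.4,-0.001,-0.003,0.001,0,0,-0.3],
    [0.2,-0.001,-0.003,0.001,0,0,-0.3],
    [0.2,-0.001,-0.003,0.001,0,0,-0.3],
    [0.2,-0.001,-0.003,0.001,0,0,-0.3],
    [0.2,-0.001,-0.003,0.001,0,0,-0.3],
    [0.2,-0.001,-0.003,0.001,0,0,-0.3]
  ]
}}

```text
time_s: 10.62
position: [0.4863, 0.158, 0.0549]
orientation: [0.988, -0.152, 0.001, -0.001]
ft_force: [-1.4, -1.0, 5.7]
width: 0.0424
```

Run:
```python
from h import *
o=r.observe();p=o['position'];print(p,o['ft_force'],o['width'])
step(p+[0,0,.08],tool(-17.6))
step([.5207,-.0065,p[2]+.08],tool(-17.6),p+[0,0,.08],tool(-17.6))
```

```text
[0.48628456 0.15802604 0.05489187] [-1.36010798 -1.00998088  5.70835429] 0.04244263474243982
shift [ 0.0001 -0.0002 -0.08  ] turn [-0.2 -0.1  0.1] rows 1.9
shift [0.0826 0.1464 0.    ] turn [0. 0. 0.] rows 4.0
```

{"fn": "send_rows", "kwargs": {
  "targets": [
    [0.2,0,0,-0.03,0,0,0],
    [0.2,0,0,-0.07,0,0,0],
    [0.2,0,0,-0.11,0,0,0],
    [0.2,0.0413,0.0732,-0.115,0,0,0],
    [0.2,0.0826,0.1464,-0.115,0,0,0],
    [0.2,0.0826,0.1464,-0.115,0,0,0],
    [0.2,0.0826,0.1464,-0.115,0,0,0],
    [0.2,0.0826,0.1464,-0.115,0,0,0]
  ]
}}

```text
time_s: 11.28
position: [0.5217, -0.0132, 0.1694]
orientation: [0.988, -0.154, 0.002, 0.001]
ft_force: [0.3, -0.3, -0.3]
width: 0.0427
```

```bash
cat > chk.py <<'E'
from h import *
o=r.observe();t=o['position'];print(t.round(4),o['ft_force'].round(1),o['width'].round(4),'t',o['time_s'])
for n in("top","side"):
    p,P=cloud(n);X,Y,Z=P[...,0],P[...,1],P[...,2];g=p.astype(int)
    b=np.hypot(X-t[0],Y-t[1])<.027
    m=b&(g.max(-1)>110)&(Z<t[2]-.012)&(Z>t[2]-.058)   # white body
    q=P[m]
    print(n,len(q))
    if len(q)>20:
        from scipy.optimize import least_squares
        f=least_squares(lambda x:np.hypot(q[:,0]-x[0]-x[2]*(q[:,2]-q[:,2].mean()),q[:,1]-x[1]-x[3]*(q[:,2]-q[:,2].mean()))-.021,[t[0],t[1],0,0],loss='soft_l1',f_scale=.001)
        print(' body centre',f.x[:2].round(4),'lean xy',f.x[2:].round(3),'z range',np.percentile(q[:,2],[1,99]).round(4))
    cv2.imwrite(f"pics/chk_{n}_{o['time_s']:.1f}.png",p[:,:,::-1])
E
python3 chk.py
```

```text
Traceback (most recent call last):
  File "chk.py", line 2, in <module>
    o=r.observe();t=o['position'];print(t.round(4),o['ft_force'].round(1),o['width'].round(4),'t',o['time_s'])
                                                                          ^^^^^^^^^^^^^^^^
AttributeError: 'float' object has no attribute 'round'
```

```bash
sed -i "s/o\['width'\].round(4)/o['width']/" chk.py; python3 chk.py; python3 -c "
from h import *
print(r.observe()['position']);step([.5207,-.0065,.17],tool(-17.6))
p=cv2.imread(sorted(__import__('glob').glob('pics/chk_side*'))[-1]);q=cv2.imread(sorted(__import__('glob').glob('pics/chk_top*'))[-1])
cv2.imwrite('pics/over.png',np.hstack([cv2.resize(q[150:270,260:380],(400,400),interpolation=2),cv2.resize(p[90:210,220:340],(400,400),interpolation=2)]))"
```

```text
[ 0.5217 -0.0132  0.1694] [ 0.3 -0.3 -0.3] 0.04267006610925188 t 11.2833
top 0
side 158
 body centre [ 0.5218 -0.0117] lean xy [ 0.003 -0.002] z range [0.1148 0.1567]
[ 0.52033708 -0.00859359  0.16849409]
shift [-0.0003 -0.0021 -0.0015] turn [-0.1 -0.  -0.1] rows 0.1
```

View pics/over.png

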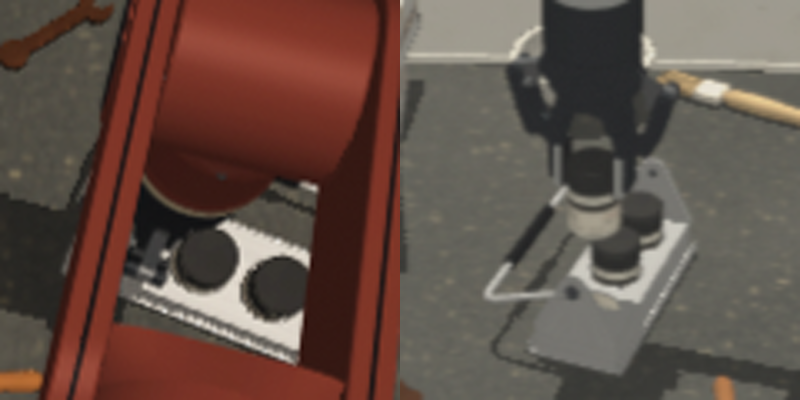

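Both views show the pot hanging upright over the opening, with the top view mostly blocked by the arm. The arm overshoots and then settles, so I'll correct and re-measure once it is still.

{"fn": "send_rows", "kwargs": {
  "targets": [
    [0.2,0,0,0.03,0,0,0],
    [0.2,0,0,0.05,0,0,0],
    [0.2,0,0,0.06,0,0,0],
    [0.2,0,0,0.06,0,0,0],
    [0.2,0,0,0.06,0,0,0],
    [0.2,0,0,0.06,0,0,0]
  ]
}}

```text
time_s: 11.88
position: [0.521, -0.0063, 0.1094]
orientation: [0.988, -0.151, 0.001, -0.001]
ft_force: [-0.4, -0.1, -0.3]
width: 0.0423
```

```bash
python3 chk.py; python3 chk.py; python3 -c "
from h import *
step([.5207,-.0065,.1084],tool(-17.6))
P=cloud('side')[1];X,Y,Z=P[...,0],P[...,1],P[...,2]
for c in((.5067,-.0585),(.4896,-.112)):
  q=P[(np.hypot(X-c[0],Y-c[1])<.025)&(abs(Z-.0688)<.003)];print('lid side',len(q),np.median(q,0).round(4),(q.min(0)/2+q.max(0)/2).round(4))"
```

```text
[ 0.521  -0.0063  0.1094] [-0.4 -0.1 -0.3] 0.04234115752406135 t 11.8833
top 0
side 97
 body centre [ 0.5219 -0.008 ] lean xy [-0.023  0.029] z range [0.0562 0.0963]
[ 0.5212 -0.0067  0.1098] [ 0.2  0.4 -1.2] 0.042161205322466845 t 11.9833
top 0
side 100
 body centre [ 0.5221 -0.0077] lean xy [-0.052 -0.009] z range [0.057  0.0963]
shift [-0.0004 -0.0003  0.0011] turn [-0.1 -0.1  0.1] rows 0.0
lid side 7 [ 0.489  -0.0561  0.0697] [ 0.4883 -0.0579  0.069 ]
lid side 11 [ 0.4743 -0.1147  0.0678] [ 0.481  -0.1155  0.0687]
```

{"fn": "send_rows", "kwargs": {
  "targets": [
    [0.2,-0.0004,-0.0014,0.008,0,0,0],
    [0.2,-0.0004,-0.0014,0.014,0,0,0],
    [0.2,-0.0004,-0.0014,0.014,0,0,0],
    [0.2,-0.0004,-0.0014,0.018,0,0,0],
    [0.2,-0.0004,-0.0014,0.021,0,0,0],
    [0.2,-0.0004,-0.0014,0.023,0,0,0],
    [0.2,-0.0004,-0.0014,0.023,0,0,0]
  ]
}}

```text
time_s: 12.72
position: [0.5203, -0.0055, 0.0848]
orientation: [0.988, -0.152, 0.0, -0.001]
ft_force: [0.9, -0.3, -1.7]
width: 0.0424
```

```bash
python3 -c "
from h import *
o=r.observe();print(o['position'],o['ft_force'],o['wrist_torque'])
ps=[]
p,_=cloud('side');t,_=cloud('top')
cv2.imwrite('pics/ins.png',np.hstack([cv2.resize(t[180:260,270:350],(400,400),interpolation=2),cv2.resize(p[120:200,240:320],(400,400),interpolation=2)])[:,:,::-1])
print(r.observe()['position'])"
```

```text
[ 0.52026775 -0.00546946  0.0847604 ] [ 0.92350575 -0.25625136 -1.72275254] [-0.00144225 -0.35815843 -0.00943066]
[ 0.52024341 -0.00544376  0.08505055]
```

View pics/ins.png

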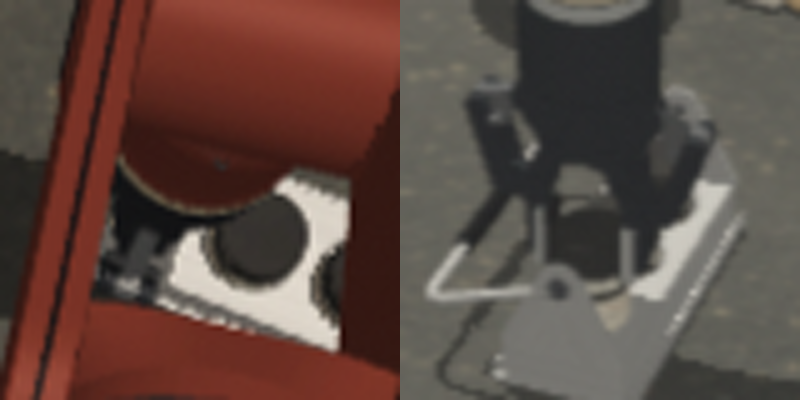

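There is no contact force with the foot about 5 mm below the plate top, so the pot is entering the opening. Continuing down.

{"fn": "send_rows", "kwargs": {
  "targets": [
    [0.2,0,0,0.006,0,0,0],
    [0.2,0,0,0.012,0,0,0],
    [0.2,0,0,0.018,0,0,0],
    [0.2,0,0,0.02,0,0,0],
    [0.2,0,0,0.02,0,0,0]
  ]
}}

```text
time_s: 13.23
position: [0.52, -0.0054, 0.0644]
orientation: [0.988, -0.152, -0.0, -0.001]
ft_force: [2.9, 0.2, -2.6]
width: 0.0421
```

{"fn": "send_rows", "kwargs": {
  "targets": [
    [0.2,0,0,0.0015,0,0,0],
    [0.2,0,0,0.0025,0,0,0],
    [0.2,0,0,0.0025,0,0,0]
  ]
}}

```text
time_s: 13.48
position: [0.5201, -0.0054, 0.0626]
orientation: [0.988, -0.152, -0.0, -0.001]
ft_force: [1.6, -0.2, -1.5]
width: 0.0425
```

{"fn": "send_rows", "kwargs": {
  "targets": [
    [0.2,0,0,0.001,0,0,0],
    [0.2,0,0,0.0015,0,0,0],
    [0.2,0,0,0.0015,0,0,0]
  ]
}}

```text
time_s: 13.73
position: [0.5201, -0.0054, 0.0619]
orientation: [0.988, -0.152, -0.0, -0.001]
ft_force: [-1.8, 0.6, 6.3]
width: 0.0423
```

The foot reached the floor (6 N, TCP z 0.0619, which matches the expected 0.0615). Releasing and rising.

{"fn": "send_rows", "kwargs": {
  "targets": [
    [0.4,0,0,0,0,0,0],
    [0.6,0,0,0,0,0,0],
    [0.7,0,0,0,0,0,0],
    [0.7,0,0,0,0,0,0],
    [0.7,0,0,-0.01,0,0,0],
    [0.7,0,0,-0.04,0,0,0],
    [0.7,0,0,-0.08,0,0,0],
    [0.7,0,0,-0.12,0,0,0]
  ]
}}

```text
time_s: 14.4
position: [0.5188, -0.0054, 0.182]
orientation: [0.988, -0.152, -0.002, -0.001]
ft_force: [1.7, -0.8, 1.3]
width: 0.0595
```

```bash
python3 -c "
from h import *
o=r.observe();print(o['position'],o['width'])
for n in('top','side'):
    p,P=cloud(n);cv2.imwrite(f'pics/rel_{n}.png',p[:,:,::-1]);X,Y,Z=P[...,0],P[...,1],P[...,2];mx=p.max(-1)
    print(n,carrier(P))
    b=(X>.45)&(X<.56)&(Y>-.15)&(Y<.03)&(Z>.062)&(Z<.076)
    for M,c,a in blobs(b,40):q=P[M];print(n,'lid',a,cv2.minEnclosingCircle((q[:,:2]*1000).astype(np.float32)),np.median(q[:,2]))
    H=(mx<55)&(X>.55)&(X<.61)&(Y>-.16)&(Y<0)&(Z>.04)&(Z<.075)
    q=P[H]
    if len(q)>20:
      m=q.mean(0);u=np.linalg.svd(q[:,:2]-m[:2])[2][0];s=(q[:,:2]-m[:2])@u
      print('handle',len(q),m.round(4),u,s.min(),s.max(),'mid',m[:2]+u*(s.min()+s.max())/2)
"
```

```text
[ 0.51882708 -0.00537941  0.18200818] 0.05954340838965512
top ((501.3291320800781, -65.61290740966797), (149.80316162109375, 70.85205841064453), 72.56404876708984)
top lid 257 ((502.8163146972656, -61.3200569152832), 21.96082878112793) 0.06835475890395792
top lid 214 ((485.7268371582031, -113.39366149902344), 21.490657806396484) 0.06842540206966008
handle 25 [ 0.5658 -0.1145  0.0549] [-0.24152884 -0.97039364] -0.011343826431615408 0.010756811605357923 mid [ 0.5658788  -0.11416867]
side ((507.67987060546875, -57.250885009765625), (195.85179138183594, 72.77020263671875), 72.90420532226562)
side lid 365 ((506.0426940917969, -66.25585174560547), 84.22502136230469) 0.06906866652114241
handle 56 [ 0.5803 -0.0816  0.0551] [0.30403076 0.95266222] -0.040813054392421666 0.04238120060366466 mid [ 0.58052947 -0.08083109]
```

All three lid tops sit at 69 mm and the carrier hasn't moved. Next is the handle grip, at about (0.580, -0.0835, 0.051).

```bash
python3 -c "
from h import *
step([.580,-.0835,.17],tool(-17.6));step([.580,-.0835,.051],tool(-17.6),[.580,-.0835,.17],tool(-17.6))
for t in (-20,-10,0,10,20,30,40,50,60,70,80,90): a=np.radians([t,-20]);print(t,(.085*np.diff(np.cos(a))*-1).round(4),(.085*np.diff(np.sin(a))).round(4))"
```

```text
shift [0.0756 0.0571 0.0205] turn [-0.2 -0.8  0.1] rows 2.3
shift [0.    0.    0.119] turn [0. 0. 0.] rows 2.9
-20 [-0.] [0.]
-10 [0.0038] [-0.0143]
0 [0.0051] [-0.0291]
10 [0.0038] [-0.0438]
20 [-0.] [-0.0581]
30 [-0.0063] [-0.0716]
40 [-0.0148] [-0.0837]
50 [-0.0252] [-0.0942]
60 [-0.0374] [-0.1027]
70 [-0.0508] [-0.1089]
80 [-0.0651] [-0.1128]
90 [-0.0799] [-0.1141]
```

{"fn": "send_rows", "kwargs": {
  "targets": [
    [0.42,0.04,0.03,0,0,-0.8,0],
    [0.42,0.0756,0.0571,0.02,0,-0.8,0],
    [0.42,0.0756,0.0571,0.02,0,-0.8,0],
    [0.42,0.0756,0.0571,0.02,0,-0.8,0],
    [0.42,0.0756,0.0571,0.03,0,-0.8,0],
    [0.42,0.0756,0.0571,0.05,0,-0.8,0],
    [0.42,0.0756,0.0571,0.05,0,-0.8,0],
    [0.42,0.0756,0.0571,0.05,0,-0.8,0]
  ]
}}

```text
time_s: 15.17
position: [0.5733, -0.0812, 0.1298]
orientation: [0.988, -0.151, -0.009, -0.002]
ft_force: [0.5, 0.6, 1.4]
width: 0.0357
```

```bash
python3 -c "
from h import *
p,P=cloud('side');t,_=cloud('top')
o=r.observe();print(o['position'],o['width']);step([.580,-.0835,.051],tool(-17.6))
cv2.imwrite('pics/hand.png',np.hstack([cv2.resize(t[150:270,280:400],(400,400),interpolation=2),cv2.resize(p[90:210,220:340],(400,400),interpolation=2)])[:,:,::-1])"
```

```text
[ 0.57505888 -0.08188461  0.13186723] 0.03584278861698369
shift [0.0063 0.0002 0.0808] turn [-0.1  0.8  0.2] rows 1.9
```

View pics/hand.png

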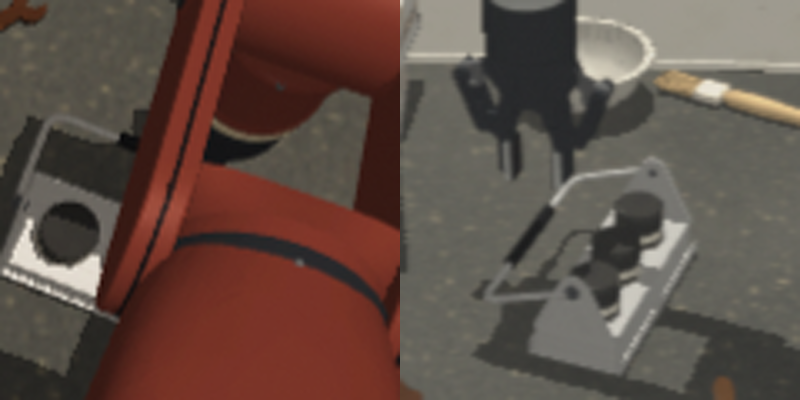

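The picture shows all three pots in the carrier and the gripper above the handle's grip. Descending onto the grip.

{"fn": "send_rows", "kwargs": {
  "targets": [
    [0.42,0.006,0,0,0,0.8,0],
    [0.42,0.006,0,0,0,0.8,0],
    [0.42,0.006,0,0.03,0,0.8,0],
    [0.42,0.006,0,0.055,0,0.8,0],
    [0.42,0.006,0,0.07,0,0.8,0],
    [0.42,0.006,0,0.08,0,0.8,0],
    [0.42,0.006,0,0.08,0,0.8,0],
    [0.42,0.006,0,0.08,0,0.8,0]
  ]
}}

```text
time_s: 15.93
position: [0.58, -0.084, 0.0514]
orientation: [0.988, -0.152, 0.0, -0.001]
ft_force: [-0.7, 0.1, 0.5]
width: 0.0358
```

```bash
python3 -c "
from h import *
p,P=cloud('side')
o=r.observe();print(o['position'],o['width'],o['ft_force']);step([.580,-.0835,.051],tool(-17.6))
cv2.imwrite('pics/hand2.png',cv2.resize(p[110:200,230:330],(600,540),interpolation=2)[:,:,::-1])"
```

```text
[ 0.58071879 -0.08424085  0.05224405] 0.036052282418171884 [0.75044631 0.64844967 0.43273105]
shift [-0.0009 -0.0005  0.0012] turn [-0.1 -0.1  0.1] rows 0.0
```

View pics/hand2.png

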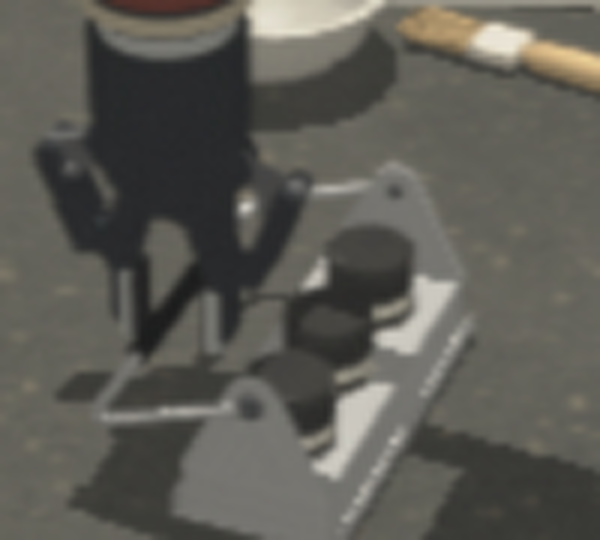

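The black grip passes between the two fingers at about (165,310) in the crop. Closing.

{"fn": "send_rows", "kwargs": {
  "targets": [
    [0.2,0,0,0,0,0,0],
    [0,0,0,0,0,0,0],
    [0,0,0,0,0,0,0],
    [0,0,0,0,0,0,0],
    [0,0,0,0,0,0,0],
    [0,0,0,0,0,0,0],
    [0,0,0,0,0,0,0]
  ]
}}

```text
time_s: 16.57
position: [0.5812, -0.0844, 0.0525]
orientation: [0.988, -0.152, 0.002, -0.001]
ft_force: [1.2, -1.1, 6.3]
width: 0.0099
```

{"fn": "send_rows", "kwargs": {
  "targets": [
    [0,0.002,0,-0.007,0,0,0],
    [0,0.004,0,-0.014,0,0,0],
    [0,0.005,0,-0.022,0,0,0],
    [0,0.005,0,-0.029,0,0,0],
    [0,0.005,0,-0.036,0,0,0],
    [0,0.004,0,-0.044,0,0,0],
    [0,0.002,0,-0.051,0,0,0],
    [0,0,0,-0.058,0,0,0]
  ]
}}

```text
time_s: 17.23
position: [0.5799, -0.084, 0.1101]
orientation: [0.988, -0.152, 0.0, -0.001]
ft_force: [2.7, 0.3, 0.7]
width: 0.0095
```

```bash
python3 -c "
from h import *
o=r.observe();print(o['position'],o['width'],o['ft_force'])
P=cloud('side')[1];print(carrier(P))"
```

```text
[ 0.57988735 -0.08403254  0.11014438] 0.009511215844777416 [2.72002401 0.3124976  0.6924192 ]
((505.94305419921875, -60.02191925048828), (195.89952087402344, 72.1311264038086), 72.16666412353516)
```

{"fn": "send_rows", "kwargs": {
  "targets": [
    [0,-0.0063,0,-0.0135,0,0,0],
    [0,-0.0148,0,-0.0256,0,0,0],
    [0,-0.0252,0,-0.0361,0,0,0],
    [0,-0.0374,0,-0.0446,0,0,0],
    [0,-0.0508,0,-0.0508,0,0,0],
    [0,-0.0651,0,-0.0547,0,0,0],
    [0,-0.079,0,-0.056,0,0,0],
    [0,-0.079,0,-0.056,0,0,0]
  ]
}}

```text
time_s: 17.95
position: [0.503, -0.0597, 0.1667]
orientation: [0.988, -0.152, 0.0, -0.001]
ft_force: [1.1, 1.6, 5.3]
width: 0.0098
```

```bash
python3 -c "
from h import *
P=cloud('side')[1];print(carrier(P))
o=r.observe();print(o['position'],o['width'],o['ft_force'],o['wrist_torque'],o['joints'].round(2))"
```

```text
((506.9283752441406, -58.292762756347656), (195.63832092285156, 71.87039184570312), 72.62698364257812)
[ 0.50385512 -0.05999783  0.1666915 ] 0.00986320016784875 [0.5258543  1.13734662 8.03467507] [ 0.25007755 -0.04542218 -0.00190342] [-0.28  0.02  1.91  0.    1.21  0.03]
```

The handle is upright and the carrier hasn't moved. Lifting smoothly.

{"fn": "send_rows", "kwargs": {
  "targets": [
    [0,0,0,-0.001,0,0,0],
    [0,0,0,-0.003,0,0,0],
    [0,0,0,-0.006,0,0,0],
    [0,0,0,-0.01,0,0,0],
    [0,0,0,-0.014,0,0,0],
    [0,0,0,-0.018,0,0,0],
    [0,0,0,-0.022,0,0,0],
    [0,0,0,-0.026,0,0,0]
  ]
}}

```text
time_s: 18.67
position: [0.5042, -0.0605, 0.1912]
orientation: [0.988, -0.152, -0.0, -0.001]
ft_force: [0.1, 0.2, -7.9]
width: 0.0101
```

```bash
cat > car.py <<'E'
from h import *
p,P=cloud('side');X,Y,Z=P[...,0],P[...,1],P[...,2]
o=r.observe();h=o['position'][2]-.1667;print(o['time_s'],o['position'].round(4),o['width'],o['ft_force'].round(1),o['wrist_torque'].round(2))
b=(X>.42)&(X<.58)&(Y>-.18)&(Y<.06)&(abs(Z-.036-h)<.012)&(p.min(-1)>120)
q=P[b];A=np.c_[q[:,:2]-q[:,:2].mean(0),np.ones(len(q))];c=np.linalg.lstsq(A,q[:,2],rcond=None)[0]
k=abs(A@c-q[:,2])<.003;c=np.linalg.lstsq(A[k],q[k,2],rcond=None)[0]
print('plate',k.sum(),'z',c[2].round(4),'slope',c[:2].round(3),q[:,:2].mean(0).round(4))
b=(X>.44)&(X<.57)&(Y>-.16)&(Y<.04)&(Z>h+.058)&(Z<h+.076)&(p.max(-1)<70)
for M,cc,a in blobs(b,15): print('lid',a,P[M].mean(0).round(4),'top',np.percentile(P[M][:,2],90).round(4))
cv2.imwrite(f"pics/car{o['time_s']:.1f}.png",cv2.resize(p[80:230,190:350],(640,600),interpolation=2)[:,:,::-1])
E
python3 car.py
```

```text
18.7167 [ 0.5049 -0.0607  0.1923] 0.010038262586867438 [ 0.6 -0.5 -6.3] [-0.04  0.01 -0.06]
plate 106 z 0.0611 slope [-0.021  0.04 ] [ 0.4748 -0.0978]
lid 307 [ 0.5021 -0.0493  0.0919] top 0.0955
```

{"fn": "send_rows", "kwargs": {
  "targets": [
    [0,0,0,-0.004,0,0,0],
    [0,0,0,-0.01,0,0,0],
    [0,0,0,-0.018,0,0,0],
    [0,0,0,-0.026,0,0,0],
    [0,0,0,-0.034,0,0,0],
    [0,0,0,-0.042,0,0,0],
    [0,0,0,-0.05,0,0,0],
    [0,0,0,-0.058,0,0,0]
  ]
}}

```text
time_s: 19.38
position: [0.5044, -0.0606, 0.2501]
orientation: [0.988, -0.152, 0.0, -0.001]
ft_force: [0.7, -0.2, -8.1]
width: 0.0102
```

{"fn": "send_rows", "kwargs": {
  "targets": [
    [0,0,0,-0.008,0,0,0],
    [0,0,0,-0.016,0,0,0],
    [0,0,0,-0.024,0,0,0],
    [0,0,0,-0.032,0,0,0],
    [0,0,0,-0.04,0,0,0],
    [0,0,0,-0.048,0,0,0],
    [0,0,0,-0.055,0,0,0],
    [0,0,0,-0.06,0,0,0]
  ]
}}

```text
time_s: 20.05
position: [0.5046, -0.0607, 0.3102]
orientation: [0.988, -0.152, 0.0, -0.001]
ft_force: [-0.3, 0.1, -7.5]
width: 0.0098
```

{"fn": "send_rows", "kwargs": {
  "targets": [
    [0,0,0,-0.003,0,0,0],
    [0,0,0,-0.005,0,0,0],
    [0,0,0,-0.006,0,0,0],
    [0,0,0,-0.006,0,0,0],
    [0,0,0,-0.006,0,0,0],
    [0,0,0,-0.006,0,0,0],
    [0,0,0,-0.006,0,0,0],
    [0,0,0,-0.006,0,0,0]
  ]
}}

```text
time_s: 20.72
position: [0.5042, -0.0606, 0.3147]
orientation: [0.988, -0.152, -0.0, -0.001]
ft_force: [-0.7, -0.5, -8.1]
width: 0.0096
```

{"fn": "send_rows", "kwargs": {
  "targets": [
    [0,0,0,0,0,0,0],
    [0,0,0,0,0,0,0],
    [0,0,0,0,0,0,0],
    [0,0,0,0,0,0,0],
    [0,0,0,0,0,0,0],
    [0,0,0,0,0,0,0],
    [0,0,0,0,0,0,0],
    [0,0,0,0,0,0,0]
  ]
}}

```text
time_s: 21.38
position: [0.5043, -0.0607, 0.315]
orientation: [0.988, -0.152, -0.0, -0.001]
ft_force: [-0.0, 1.0, -7.8]
width: 0.0099
```

```bash
python3 car.py; python3 car.py; ls pics/car*
```

```text
21.4333 [ 0.5043 -0.0607  0.315 ] 0.009989481176875398 [ 0.2  0.5 -7.3] [0.1  0.02 0.  ]
plate 113 z 0.1853 slope [0.002 0.03 ] [ 0.472  -0.0962]
lid 327 [ 0.5012 -0.0512  0.2156] top 0.2187
21.4833 [ 0.5043 -0.0607  0.315 ] 0.00991240680132748 [ 0.7  0.8 -7.2] [-0.01 -0.04 -0.03]
plate 104 z 0.1854 slope [0.018 0.036] [ 0.4717 -0.0965]
lid 327 [ 0.5015 -0.05    0.2155] top 0.2189
pics/car18.7.png
pics/car21.4.png
pics/car21.5.png
```

View pics/car21.5.png

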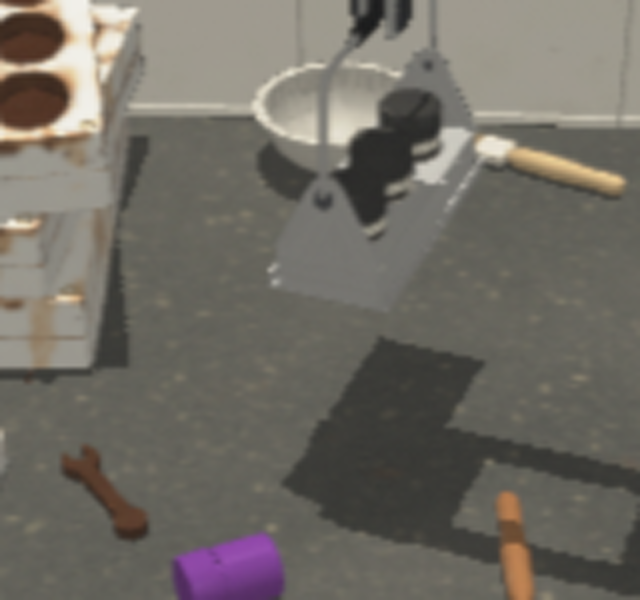

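The carrier hangs level and still from its upright handle, with all three pots seated at about (410,115), (380,160) and (375,205). The bystanders in the crop, the spanner and the fork, look unmoved. Handing in.

```bash
python3 -c "
from bench import r
print(r.job_done())"
```

```text
the job is handed in; nothing more can be done
None
```

The fallen pot is in the empty opening, and the arm is holding the carrier by its upright handle about 15 cm above the worktop. I handed the job in at about 21.5 s, and no verdict was reported.

**What I did:**
- **Fallen pot:** I picked it up with a tilted grasp and stood it upright on the worktop. I then regrasped it from above and lowered it into the opening, where it touched the floor with about 6 N.
- **Handle and lift:** I swung the handle up through its arc and lifted the carrier straight up.

**Last checks:**
- **Height:** the measured tool height puts the underside about 148 mm above the worktop. The plate measured at z 0.185 agrees.
- **Steadiness:** the tool was still, and the load was about 7.5 N, which fits the carrier with three pots.
- **Pots:** all three lids were visible, with lid tops about 33 mm above the plate, so they are fully down. The last side picture shows them upright.
- **Tilt:** the measured plate slope was 0.03 to 0.04 rad, under the 0.12 limit. It was fitted to only part of the plate.

**What did not go to plan or was not confirmed:**
- The first, flatter grasp pose hit a joint range limit. I used a steeper one, which made the regrasp necessary.
- The two cameras disagreed by about 4 mm, so I aimed between them.
- I did not measure the bystanders at the end. Of them, the last picture shows only the spanner and part of the fork, which look unmoved.

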